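# Put the drained utensils away in their tins

### The arm

A 6-joint arm with a two-finger parallel gripper is mounted at the origin on the work surface. World frame = base frame: x ahead of the robot, y to its left, z up, the work surface at z = 0. Lengths are in m, angles in rad, forces in N, time in s.
With the tool pointing down it reaches from about 0.35 to 0.875 m from the base axis. Payload 4.2 kg.
Tool frame: the origin (TCP) lies midway between the tips of the shut fingers; the grasp point (between the pads) lies 19 mm behind it (bot.grasp_offset is the distance from the TCP to the grasp point, in m); z points along the fingers, y is the direction in which the jaws open and shut (so a half turn about z gives the same grasp; the last joint's range is limited). The gripper opens to 85 mm and grips with 20 to 120 N. Pads are 22 mm wide; open, the fingers measure 114 mm over their backs; the gripper's body (76 mm by 85 mm) begins 54 mm behind the grasp point. The pads swing forward as they close: fully open they stand 13 mm farther back than shut.
Start: joints at [-0.915, 0.385, 0.008, 0, -1.194, -0.259], TCP at [0.242, -0.576, 0.231] pointing down, gripper open.
Joint ranges: [-3.14, 3.14], [-1.21, 2.06], [-1.07, 1.41], [-3.16, 2.05], [-2.99, -0.16], [-3.1, 3.1]. Speed limits (rad/s): [2.79, 2.79, 3.14, 3.14, 3.14, 3.14].

### API

Orientations are given as [roll, pitch, yaw] about the fixed x, y, z axes, in that order (R = Rz(yaw) Ry(pitch) Rx(roll)).
In Python, from workcell import bot gives the robot as it stands.
- The arm moves only by the tool jog_arm, never from a script. Its argument "motion" is a list of rows, each a list of 6 numbers: the shift along the tool's x, y, z in units of 30 mm (1.0 is 30 mm), then the turn, a rotation vector about the tool's x, y, z in units of 5 degrees (1.0 is 5 degrees). In form: [[tx, ty, tz, rx, ry, rz], ...]. A call has 1 to 20 rows; each row shifts and turns the commanded pose from where the row before left it, along the tool's axes as they then stand; what a row does not reach is not made up. A row lasts 1/12 s, in which the tool goes at most 41.7 mm and 7.16 degrees, less where a joint would pass 70% of its speed; a pose out of reach is approached as far as the arm can. A call is refused whole if a number of a shift passes 1 or a number of a turn 1, either way. A call with a gripper value outside its range is refused whole. "hand" is the opening, from 0 (shut) to 1 (fully open), set as the call begins (left out, the last holds). The fingers move at their own pace and stop on an object; "newtons" is the grip in N (left out, the last holds). Time passes only in rows, so rows that do not move let the fingers close. It gives the time, the measured TCP pose, the force and the opening at its end, in the units of the state.
- bot.state(): the state, without advancing time (a new reading comes with each control period).
- bot.snapshot(name): name is "side" or "top"; returns (picture, depth): 420x560x3 uint8, blue, green, red; 420x560 float32, m along the optical axis (not along the pixel's ray), 0 where there is no reading.
- bot.camera_params(name): a dict with "fx", "fy", "cx", "cy" (pixels), "k1" (the pictures are not rectified: a ray, as slopes to the right and down, at radius r is drawn at 1 + k1 r^2 times it, then the intrinsics apply), "R" (3x3) and "t" (3): a world point X has camera coordinates R X + t. Camera axes: x right, y down, z forward; pixel columns grow to the right and rows downward; lengths in m; the calibration is good to about 2 mm. A picture is of the moment at which its call begins. camera_params takes no time and is no camera call.
- bot.job_done(): hands the job in, once; it reports no verdict.
Trained networks look in the newest picture that a camera, given by its name, has taken for a name from the list of things; names that differ only in an ending like _2 or _b are one class to them, and where a whole thing is asked for, a point or a joint stands for the part that bears it (a point fixed in the world has none). Each returns a list of dicts, best first, with "confidence" (0 to 1); they miss things now and then, are a little off and sometimes report something else, mostly with a low value. They report only what shows in the picture. A call takes as long as a camera call. They do not tell look-alikes from the thing itself.
- bot.search_frame(camera, label): "at" ([column, row] as shares, 0 to 1, of the picture: columns of its width, rows of its height, amid what is visible of it).
- bot.masks_of(camera, label): "pixels" (420x560 bool, what is visible of it) and "at" ([column, row] as shares, 0 to 1, of the picture: columns of its width, rows of its height, amid what is visible of it).
The state is a dict: "clock": time; "joint_positions": joint angles; "qvel": joint speeds; "tau": joint torques, N m; "position": TCP position; "orientation": TCP orientation; "force": force on the tool from outside, world axes, zero at the start; "ft_torque": the same for the moment, N m; "width": opening from 0.0 (shut) to 1.0 (fully open).
Only numpy, scipy, OpenCV 4.12 (cv2) and the standard library are available. Lean on these libraries where they do the work, as an engineer would, in place of code of your own. Each camera call takes 0.05 s, during which the arm holds its last target.

### The job

Take the two wooden utensils out of the sloping drainer and stand them handle-down in the steel tins: the round-headed spoon in the tall tin and the square-ended spatula in the short one. Lower each one down into its tin rather than letting it fall in from the top, and leave both tins standing where they are and the mug, plate and cake tin undisturbed.

Things in the scene. Friction and masses are not known exactly. Their poses are not given: they have to be found in the camera images.
- spoon: Round-headed wooden spoon, 230 mm long: straight handle 20 mm wide, with a flat disc head 44 mm in diameter at the top (its centre 208 mm from the foot). 10 mm thick flat wood, about 40 g. Origin: centre of the foot (handle end); +z up the handle, x across the thickness, y across the width. Starts in either drainer place, lying on the backboard, axis 35 degrees from vertical, head up. Its top 90 mm is clear of the backboard.
- spatula: Square-ended wooden spatula, 200 mm long: straight handle 20 mm wide, with a rectangular head 44 mm wide and 55 mm long at the top. 10 mm thick flat wood, about 40 g. Origin: centre of the foot (handle end); +z up the handle, x across the thickness, y across the width. Starts in either drainer place, lying on the backboard, axis 35 degrees from vertical, head up. Its top 60 mm is clear of the backboard.
- tall_tin: Round open plain steel tin standing loose on the table, outside diameter 45 mm, inside 40 mm, floor 4 mm thick, about 300 g. Origin: centre of its underside, z up. It can be knocked over. The taller of the two, 115 mm high. The tins' places may be swapped.
- short_tin: Round open plain steel tin standing loose on the table, outside diameter 45 mm, inside 40 mm, floor 4 mm thick, about 300 g. Origin: centre of its underside, z up. It can be knocked over. The shorter of the two, 85 mm high. The tins' places may be swapped.
- drainer: White plastic drainer, fixed, 190 mm wide (y). Origin: on the table under the feet, midway between places; z up. Places at y = +-55 mm, ledge 30 mm up. Backboard leans 35 degrees from vertical to the drainer's -x, 140 mm along the slope, top 140 mm up. Lip and cheeks 30 mm deep round each foot, 3 to 4 mm play: draw a utensil out along its own axis at least 40 mm before turning or tilting it; its foot then still hangs over the backboard.
- cake_tin: Bystander: round copper-brown cake tin, 104 mm across, 58 mm high. Origin: centre of its underside.
- mug: Bystander: white mug, 76 mm across, 85 mm high, handle at its +y. Origin: centre of its underside.
- plate: Bystander: white plate, 150 mm across, 18 mm high. Origin: centre of its underside.
Mind the look-alikes: they are no part of the job. Leave any red or yellow look-alike of the spatula alone. Leave any purple look-alike of the tall_tin alone.

How it is judged:
At the end, for the whole second after the job is handed in: The spoon stands in the tall tin and the spatula in the short tin, each handle-down with its foot on the tin's floor (foot centre within 24 mm of the tin's axis and no more than 20 mm above the tin's underside), leaning less than 26 degrees, at rest; both tins upright within 6 degrees (z of spoon in the frame of tall_tin between -0.01 and 0.02 m and horizontal distance between spoon and tall_tin below 0.024 m and angle between each of spoon, spatula's own z axis and vertical below 0.45 rad and linear speed of each of spoon, tall_tin, spatula, short_tin below 0.03 m/s and angle between each of tall_tin, short_tin's own z axis and vertical below 0.1 rad and z of spatula in the frame of short_tin between -0.01 and 0.02 m and horizontal distance between spatula and short_tin below 0.024 m); the robot touches nothing.
It fails at once if a tin is tipped by more than about 20 degrees (angle between any of tall_tin, short_tin's own z axis and vertical above 0.35 rad).
It fails at once if a tin is shoved more than 50 mm from its place (distance of any of tall_tin, short_tin from where it was at the start of the episode above 0.05 m).
It fails at once if a utensil is let fall into its tin from the top (faster than 0.8 m/s inside the tin) ((horizontal distance between spoon and tall_tin below 0.024 m and z of spoon in the frame of tall_tin below 0.1 m and linear speed of spoon above 0.8 m/s) or (horizontal distance between spatula and short_tin below 0.024 m and z of spatula in the frame of short_tin below 0.07 m and linear speed of spatula above 0.8 m/s)).
It fails at once if the cake tin, mug or plate is moved more than 30 mm (distance of any of cake_tin, mug, plate from where it was at the start of the episode above 0.03 m).
It also fails if it takes over 67 s, if anything falls off the work surface, if the arm or the gripper's body presses on something with over 40 N, if the wrist force passes 120 N, or if a joint passes its speed limit or range.

## Working session

There is one attempt and no reset: what is moved stays moved. The work goes in short steps, Python scripts to look and compute and a tool call to move; the robot and the scene stay as the last step left them, time stands still between calls to the robot, and variables do not carry over. Pictures are saved under pics/ and viewed, and the job is handed in when it is done.

Besides the shell and the picture viewer there is one more tool, called after ">>>" by a JSON object that holds its "name" and its "arguments". jog_arm: Moves the arm, as the interface text tells. Its arguments: {"type":"object","properties":{"motion":{"type":"array"},"hand":{"type":"number"},"newtons":{"type":"number"}},"required":["motion"]}

```bash
ls; mkdir -p pics; python3 - <<'E'
from workcell import bot
import cv2,numpy as np
print(bot.state())
for n in("side","top"):
    p,d=bot.snapshot(n); cv2.imwrite(f"pics/{n}0.png",p); np.save(f"{n}0.npy",d)
    print(n,bot.camera_params(n))
    for l in("spoon","spatula","tall_tin","short_tin","drainer","mug","plate","cake_tin"):
        print(l,[(round(r['confidence'],2),round(r['at'][0]*560),round(r['at'][1]*420)) for r in bot.search_frame(n,l)])
print(bot.state()['clock'], bot.grasp_offset)
E
```

```text
pics
{'clock': 0.0, 'joint_positions': array([-9.15447063e-01,  3.85555653e-01,  6.61282976e-03, -4.93926165e-04,
       -1.19397916e+00, -2.58594471e-01]), 'qvel': array([ 0.00128067, -0.00013082, -0.00057111,  0.00055192, -0.00013184,
       -0.00132282]), 'tau': array([ 7.58769274e-04, -3.92280400e+01,  1.88402957e+01,  4.18611065e+00,
       -4.61568357e-03, -5.05251990e-05]), 'position': array([ 0.2413045 , -0.57590596,  0.23021779]), 'orientation': array([ 3.13942029e+00, -9.99597191e-05, -2.74501999e+00]), 'force': array([ 0.66475652,  0.13641286, -0.71840743]), 'ft_torque': array([-0.04685891,  0.01849608,  0.00818897]), 'width': 1.0046489968499366}
side {'fx': 515.709169673447, 'fy': 515.709169673447, 'cx': 283.14727475459284, 'cy': 211.8029678075787, 'k1': -0.104071862248809, 'R': array([[-0.7065788 , -0.70750356,  0.01360512],
       [-0.4098986 ,  0.39353931, -0.82286691],
       [ 0.57682712, -0.58699704, -0.56807125]]), 't': array([0.3347945 , 0.2705236 , 1.17039675])}
spoon [(0.59, 163, 209)]
spatula [(0.86, 120, 323), (0.74, 200, 232), (0.61, 283, 290)]
tall_tin [(0.95, 345, 190), (0.61, 201, 255), (0.57, 328, 176)]
short_tin [(0.76, 276, 203)]
drainer [(0.71, 199, 256), (0.29, 377, 182)]
mug []
plate []
cake_tin [(0.75, 190, 202)]
top {'fx': 484.5997918025745, 'fy': 484.5997918025745, 'cx': 280.173852526071, 'cy': 201.85687083414075, 'k1': 0.03904189382608843, 'R': array([[ 0.00422791, -0.99961126,  0.02755814],
       [-0.99885851, -0.00553274, -0.04744539],
       [ 0.04757942, -0.02732609, -0.99849361]]), 't': array([-0.07092521,  0.50381943,  1.18062019])}
spoon [(0.84, 119, 144)]
spatula [(0.7, 45, 196), (0.69, 195, 275), (0.56, 130, 199)]
tall_tin [(0.68, 366, 211), (0.58, 369, 181), (0.3, 304, 97)]
short_tin [(0.69, 278, 172)]
drainer [(0.89, 160, 175), (0.33, 129, 198)]
mug [(0.75, 425, 252)]
plate [(0.62, 304, 95)]
cake_tin [(0.82, 212, 91)]
0.9 0.0187
```

View pics/side0.png

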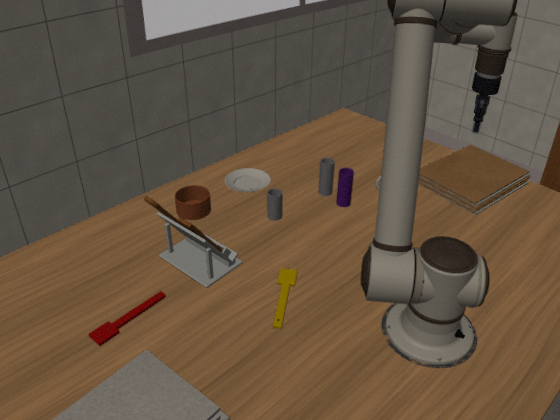

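View pics/top0.png

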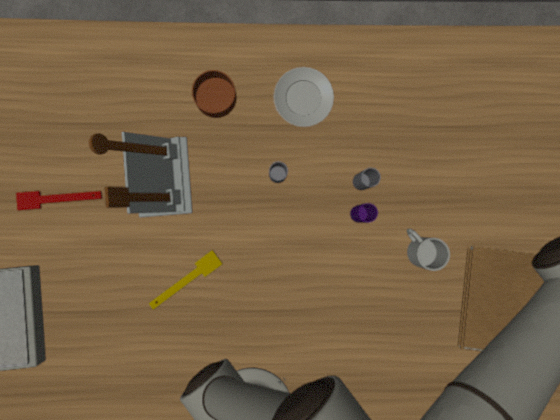

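The top view shows the drainer at about (158,175). The round-headed spoon's head is at (100,144) and the brown square spatula's head at (118,197). 

Candidates:
- **Spatula:** brown (118,197), red (57,199) and yellow (187,280). I choose the brown one in the drainer.
- **Tall tin:** grey (366,180) and purple (364,213). I choose the grey one.
- **Short tin:** (278,172), the only candidate.
- **Spoon:** (119,144), the only candidate.

```bash
cat > h.py <<'E'
from workcell import bot
import cv2,numpy as np
np.set_printoptions(precision=4,suppress=True)
def rays(n,pts):
    c=bot.camera_params(n); pts=np.atleast_2d(np.asarray(pts,float))
    d=np.stack([(pts[:,0]-c['cx'])/c['fx'],(pts[:,1]-c['cy'])/c['fy']],1)
    u=d.copy()
    for _ in range(10): u=d/(1+c['k1']*(u**2).sum(1,keepdims=True))
    return np.c_[u,np.ones(len(u))],c
def world(n,pts,z):
    r,c=rays(n,pts); X=r*np.asarray(z).reshape(-1,1)
    return (X-c['t'])@c['R']
def cloud(n,d,mask):
    v,u=np.nonzero(mask&(d>0)); return world(n,np.c_[u,v],d[v,u]),np.c_[u,v]
def project(n,X):
    c=bot.camera_params(n); X=np.atleast_2d(X)@c['R'].T+c['t']; s=X[:,:2]/X[:,2:]
    s=s*(1+c['k1']*(s**2).sum(1,keepdims=True)); return s*[c['fx'],c['fy']]+[c['cx'],c['cy']]
E
python3 - <<'E'
from h import *
p=cv2.imread("pics/top0.png");d=np.load("top0.npy")
c1=cv2.resize(p[120:225,85:200],None,fx=5,fy=5,interpolation=cv2.INTER_NEAREST);cv2.imwrite("pics/crop1.png",c1)
for l in("spoon","spatula","tall_tin","short_tin","mug","plate","cake_tin","drainer"):
  for r in bot.masks_of("top",l):
    m=r['pixels']; X,uv=cloud("top",d,m)
    if len(X)<5: continue
    print(l,round(r['confidence'],2),m.sum(),uv.mean(0),'med',np.median(X,0),'min',np.percentile(X,2,0),'max',np.percentile(X,98,0))
    if l in("spoon","spatula") and r['confidence']>.3: np.save(f"m_{l}_{int(uv[:,0].mean())}.npy",m)
for l in("spoon","spatula","tall_tin","short_tin"):
  for r in bot.masks_of("side",l):
    m=r['pixels']; X,uv=cloud("side",np.load("side0.npy"),m)
    if len(X)<5: continue
    print('S',l,round(r['confidence'],2),m.sum(),uv.mean(0),'med',np.median(X,0),'min',np.percentile(X,2,0),'max',np.percentile(X,98,0))
E
```

```text
spoon 0.96 869 [122.3819 146.0938] med [0.6159 0.2798 0.1636] min [0.5956 0.2069 0.059 ] max [0.6302 0.3207 0.2181]
spoon 0.35 4269 [158.9008 175.7866] med [0.5614 0.216  0.0604] min [0.4753 0.1565 0.0042] max [0.6517 0.2733 0.1392]
spatula 0.95 992 [190.274 276.18 ] med [0.3273 0.1388 0.0087] min [ 0.2535  0.0807 -0.0023] max [0.3783 0.2393 0.0132]
spatula 0.73 876 [129.9336 196.4948] med [0.5085 0.2661 0.1578] min [0.4856 0.1982 0.0594] max [0.5263 0.2964 0.1957]
tall_tin 0.87 451 [364.0111 212.4633] med [ 0.478  -0.2731  0.0601] min [ 0.4572 -0.2847  0.    ] max [ 0.4978 -0.2423  0.1164]
tall_tin 0.72 434 [366.9769 178.3333] med [ 0.5591 -0.2778  0.0686] min [ 0.5365 -0.2911  0.0011] max [ 0.5779 -0.2487  0.1155]
tall_tin 0.26 2756 [303.4974  96.215 ] med [ 0.7695 -0.126   0.0093] min [ 0.7019 -0.1913  0.0004] max [ 0.832  -0.0593  0.0189]
short_tin 0.73 330 [277.8697 171.8   ] med [ 0.5788 -0.0626  0.0084] min [ 0.5528 -0.0821 -0.0008] max [ 0.5944 -0.0406  0.0865]
mug 0.94 1294 [426.43   251.2823] med [ 0.3845 -0.4264  0.0379] min [ 0.3478 -0.4559 -0.0007] max [ 0.4345 -0.3786  
[... 1175 characters left out ...]
 [0.4788 0.1398 0.0005] max [0.6856 0.2997 0.197 ]
S tall_tin 0.92 523 [326.3815 175.9557] med [ 0.5441 -0.2574  0.0703] min [ 0.5307 -0.2913  0.005 ] max [ 0.5726 -0.2463  0.1153]
S tall_tin 0.8 566 [344.5018 186.6241] med [ 0.465  -0.2499  0.066 ] min [ 0.4507 -0.3664 -0.0004] max [ 0.5708 -0.2399  0.1156]
S tall_tin 0.46 887 [247.6531 179.2678] med [ 0.7729 -0.1356  0.0107] min [ 0.6985 -0.197   0.001 ] max [ 0.8348 -0.0612  0.0201]
S tall_tin 0.41 449 [274.9688 203.7612] med [ 0.5589 -0.0512  0.0552] min [ 0.5474 -0.0822  0.003 ] max [ 0.5919 -0.0378  0.0859]
S short_tin 0.74 449 [274.846  203.6607] med [ 0.5596 -0.0509  0.0552] min [ 0.5474 -0.0822  0.003 ] max [ 0.5919 -0.0378  0.086 ]
```

View pics/crop1.png

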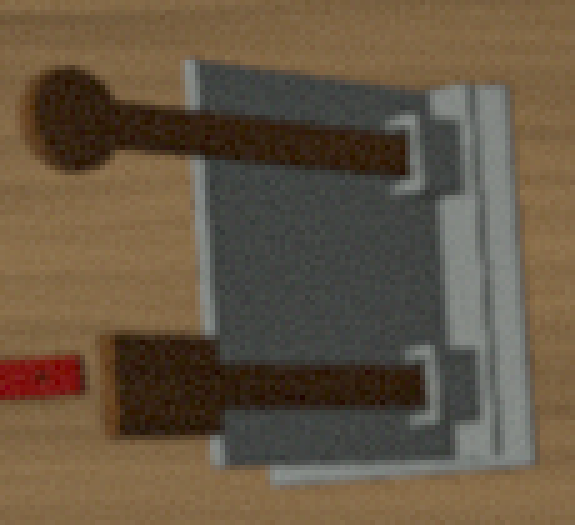

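The crop shows a round brown spoon (head at crop (75,118)) in the +x place and a square brown spatula (head at crop (165,387)) in the other, so my choice holds. Next I fit the poses.

```bash
ls *.npy; python3 - <<'E'
from h import *
d=np.load("top0.npy"); ds=np.load("side0.npy")
from glob import glob
for l,f,L in(("spoon","m_spoon_122.npy",.23),("spatula","m_spatula_129.npy",.2)):
    m=np.load(f); me=cv2.erode(m.astype(np.uint8),np.ones((3,3)))>0
    X,uv=cloud("top",d,me)
    X=X[X[:,2]>.045]
    for _ in range(4):
        c=X.mean(0); U,S,V=np.linalg.svd(X-c); n=V[2]*np.sign(V[2][2]); r=(X-c)@n; X=X[abs(r)<max(.004,2*r.std())]
    a=V[0]*np.sign(V[0][2])
    # symmetric axis: head vs handle centres via s bins
    s=(X-c)@a
    print(l,'n',n,'a',a,'tilt',np.degrees(np.arccos(a[2])),'rms',r.std(),len(X))
    mu,_=cloud("top",d,m); r2=(mu-c)@n; mu=mu[abs(r2)<.006]; s=(mu-c)@a; w=(mu-c)@np.cross(n,a)
    for lo in np.arange(s.min(),s.max(),.02):
        k=(s>=lo)&(s<lo+.02)
        if k.sum()>3: print('  s %.3f w %.4f..%.4f'%(lo+.01-s.max(),w[k].min(),w[k].max()), (c+a*(lo+.01)+np.cross(n,a)*(w[k].min()+w[k].max())/2))
    print('  top',c+a*s.max())
for n,dd in(("top",d),("side",ds)):
  for nm,xy,h in(("tall",(.557,-.268),.115),("short",(.573,-.061),.085)):
    X,uv=cloud(n,dd,dd>0); k=(np.hypot(X[:,0]-xy[0],X[:,1]-xy[1])<.05)&(abs(X[:,2]-h)<.008); P=X[k]
    A=np.c_[2*P[:,:2],np.ones(len(P))]; q=np.linalg.lstsq(A,(P[:,:2]**2).sum(1),rcond=None)[0]
    print(n,nm,len(P),q[:2],np.sqrt(q[2]+q[0]**2+q[1]**2),'bbox',(P.min(0)+P.max(0))/2,P.max(0)-P.min(0))
E
```

```text
m_spatula_129.npy
m_spatula_190.npy
m_spoon_122.npy
m_spoon_158.npy
side0.npy
top0.npy
spoon n [ 0.0745 -0.8184  0.5698] a [-0.0556  0.567   0.8218] tilt 34.733625598814704 rms 0.0014359865957627666 656
  s -0.196 w -0.0100..0.0091 [0.6221 0.2083 0.0614]
  s -0.176 w -0.0106..0.0094 [0.6211 0.2197 0.0778]
  s -0.156 w -0.0114..0.0091 [0.6206 0.2311 0.0943]
  s -0.136 w -0.0109..0.0090 [0.6193 0.2424 0.1107]
  s -0.116 w -0.0114..0.0090 [0.6184 0.2538 0.1272]
  s -0.096 w -0.0108..0.0090 [0.617  0.2651 0.1436]
  s -0.076 w -0.0111..0.0090 [0.6161 0.2764 0.16  ]
  s -0.056 w -0.0110..0.0088 [0.615  0.2878 0.1765]
  s -0.036 w -0.0211..0.0186 [0.614  0.2991 0.1929]
  s -0.016 w -0.0200..0.0192 [0.6121 0.3104 0.2093]
  s 0.004 w -0.0110..0.0115 [0.6103 0.3217 0.2258]
  top [0.6108 0.3192 0.2222]
spatula n [ 0.0711 -0.8199  0.568 ] a [-0.052   0.5657  0.823 ] tilt 34.61432139323949 rms 0.0015077963684779485 683
  s -0.168 w -0.0086..0.0081 [0.5132 0.198  0.0594]
  s -0.148 w -0.0084..0.0081 [0.5121 0.2094 0.0758]
  s -0.128 w -0.0082..0.0082 [0.5109 0.2207 0.0923]
  s -0.108 w -0.0106..0.0096 [0.5104 0.232  0.1087]
  s -0.088 w -0.0104..0.0095 [0.5093 0.2433 0.1252]
  s -0.068 w -0.0102..0.0180 [0.5039 0.2543 0.1416]
  s -0.048 w -0.0208..0.0203 [0.507  0.2659 0.1581]
  s -0.028 w -0.0226..0.0202 [0.5069 0.2773 0.1746]
  s -0.008 w -0.0222..0.0214 [0.5051 0.2886 0.191 ]
  top [0.5043 0.2931 0.1977]
top tall 86 [ 0.5579 -0.2705] 0.020941676186124598 bbox [ 0.5583 -0.2704  0.1135] [0.0441 0.0438 0.012 ]
top short 69 [ 0.5744 -0.0617] 0.020997812233426488 bbox [ 0.5748 -0.0612  0.0831] [0.0424 0.042  0.011 ]
side tall 77 [ 0.5539 -0.2706] 0.021008740401213224 bbox [ 0.5531 -0.2707  0.1127] [0.046  0.047  0.0113]
side short 80 [ 0.5704 -0.0608] 0.021278619283673646 bbox [ 0.5726 -0.0603  0.0827] [0.0501 0.046  0.0114]
```

```bash
cat >> h.py <<'E'
from scipy.spatial.transform import Rotation as Ro
th=np.radians(5.3); t35=np.radians(35)
e=np.array([-np.sin(th),np.cos(th),0]); zz=np.array([0,0,1.])
A=np.sin(t35)*e+np.cos(t35)*zz          # utensil axis in drainer
N=-np.cos(t35)*e+np.sin(t35)*zz
def Rg(): 
    y=-N; z=-A; return np.c_[np.cross(y,z),y,z]
def Rdown(yaw): return Ro.from_euler('xyz',[np.pi,0,yaw]).as_matrix()
def now():
    s=bot.state(); return np.array(s['position']),Ro.from_euler('xyz',s['orientation']).as_matrix()
def tr(R,d,lab=''):
    v=R.T@np.asarray(d)/.03; n=int(np.ceil(abs(v).max())); n=max(n,int(np.ceil(np.linalg.norm(v)/1.35)),1)
    print(lab,'trans rows',n,'each',v/n,'total',v)
def ro(R0,R1,lab=''):
    w=np.degrees(Ro.from_matrix(R0.T@R1).as_rotvec())/5; n=max(int(np.ceil(abs(w).max())),1)
    print(lab,'rot rows',n,'each',w/n)
GS=np.array([.6128,.306,.195]); off=.0187
E
python3 - <<'E'
from h import *
p,R=now(); print(p)
Rd=Rg(); T=GS-off*A
ro(R,Rdown(-np.pi+th),'yaw first')
R1=Rdown(-np.pi+th); ro(R1,Rd,'tilt')
pre=T+.09*A+[0,0,.05]
tr(R1,[0,0,pre[2]-p[2]],'up'); tr(R1,[pre[0]-p[0],pre[1]-p[1],0],'over')
print(pre,T)
E
```

```text
[ 0.2415 -0.5764  0.2313]
yaw first rot rows 4 each [ 0.     -0.0002  0.8717]
tilt rot rows 8 each [0.875 0.    0.   ]
up trans rows 3 each [-0.      0.     -0.8009] total [-0.      0.     -2.4027]
over trans rows 30 each [-0.5013  0.9836  0.    ] total [-15.04    29.5079   0.    ]
[0.609  0.3467 0.3034] [0.6138 0.2953 0.1797]
```

>>> {"name": "jog_arm", "arguments": {"motion": [[0,0,-0.8,0,0,0.87],[0,0,-0.8,0,0,0.87],[0,0,-0.8,0,0,0.87],[0,0,0,0,0,0.88],[-0.5,0.98,0,0,0,0],[-0.5,0.98,0,0,0,0],[-0.5,0.98,0,0,0,0],[-0.5,0.98,0,0,0,0],[-0.5,0.98,0,0,0,0],[-0.5,0.98,0,0,0,0],[-0.5,0.98,0,0,0,0],[-0.5,0.98,0,0,0,0],[-0.5,0.98,0,0,0,0],[-0.5,0.98,0,0,0,0],[-0.5,0.98,0,0,0,0],[-0.5,0.98,0,0,0,0],[-0.5,0.98,0,0,0,0],[-0.5,0.98,0,0,0,0],[-0.5,0.98,0,0,0,0]], "hand": 1}}

```text
clock: 3.08
position: [0.4252, -0.115, 0.3037]
orientation: [-3.142, 0.001, -3.049]
force: [0.7, -0.2, 0.7]
width: 1.001
```

>>> {"name": "jog_arm", "arguments": {"motion": [[-0.5,0.98,0,0,0,0],[-0.5,0.98,0,0,0,0],[-0.5,0.98,0,0,0,0],[-0.5,0.98,0,0,0,0],[-0.5,0.98,0,0,0,0],[-0.5,0.98,0,0,0,0],[-0.5,0.98,0,0,0,0],[-0.5,0.98,0,0,0,0],[-0.5,0.98,0,0,0,0],[-0.5,0.98,0,0,0,0],[-0.5,0.98,0,0,0,0],[-0.5,0.98,0,0,0,0],[-0.5,0.98,0,0,0,0],[-0.5,0.98,0,0,0,0],[-0.5,0.98,0,0,0,0],[0,0,0,0,0,0]]}}

```text
clock: 4.42
position: [0.6093, 0.3482, 0.3]
orientation: [-3.141, -0.002, -3.046]
force: [-0.2, -0.0, -1.1]
width: 1.001
```

>>> {"name": "jog_arm", "arguments": {"motion": [[0,0,0,0.875,0,0],[0,0,0,0.875,0,0],[0,0,0,0.875,0,0],[0,0,0,0.875,0,0],[0,0,0,0.875,0,0],[0,0,0,0.875,0,0],[0,0,0,0.875,0,0],[0,0,0,0.875,0,0],[0,0,0,0,0,0],[0,0,0,0,0,0]]}}

```text
clock: 5.25
position: [0.6081, 0.3437, 0.3016]
orientation: [-2.531, -0.002, -3.049]
force: [0.3, -0.5, 0.0]
width: 1.003
```

```bash
python3 - <<'E'
from h import *
p,R=now(); s=bot.state(); print(p,s['clock'],s['joint_positions'])
T=GS-off*A
ro(R,Rg(),'res'); tr(R,T-p,'to grasp')
i,d=bot.snapshot("top"); cv2.imwrite("pics/top1.png",i)
E
```

```text
[0.6081 0.3437 0.3016] 5.25 [ 0.902   0.6644  0.3731  0.4116 -1.7352 -2.4061]
res rot rows 1 each [-0.0025 -0.0187  0.0208]
to grasp trans rows 5 each [-0.0098  0.2004  0.8521] total [-0.049   1.0022  4.2603]
```

View pics/top1.png

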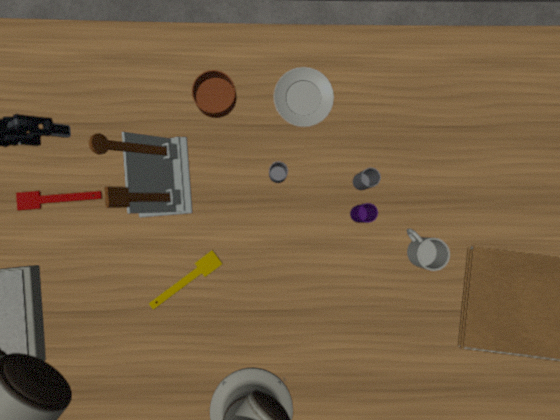

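The gripper is behind and above the spoon head. In the top view the fingers are at (50,130) and the spoon head at (100,144). I shift sideways first, then go down along the axis.

>>> {"name": "jog_arm", "arguments": {"motion": [[0,0.5,0,0,0,0],[-0.05,0.5,0,0,0,0],[0,0,0.7,0,0,0],[0,0,0.7,0,0,0],[0,0,0,0,0,0],[0,0,0,0,0,0]]}}

```text
clock: 5.8
position: [0.6099, 0.3438, 0.2511]
orientation: [-2.53, -0.001, -3.05]
force: [-0.6, -0.9, 0.2]
width: 1.001
```

```bash
python3 - <<'E'
from h import *
p,R=now()
T=GS-off*A
ro(R,Rg(),'res'); tr(R,T-p,'to grasp')
i,d=bot.snapshot("top"); cv2.imwrite("pics/top2.png",cv2.resize(i[80:240,0:220],None,fx=3.5,fy=3.5))
i,d=bot.snapshot("side"); cv2.imwrite("pics/side2.png",cv2.resize(i[100:300,60:300],None,fx=2.9,fy=2.9))
E
```

```text
res rot rows 1 each [-0.0124 -0.0152 -0.0001]
to grasp trans rows 3 each [0.0052 0.0134 0.9603] total [0.0156 0.0402 2.881 ]
```

View pics/top2.png

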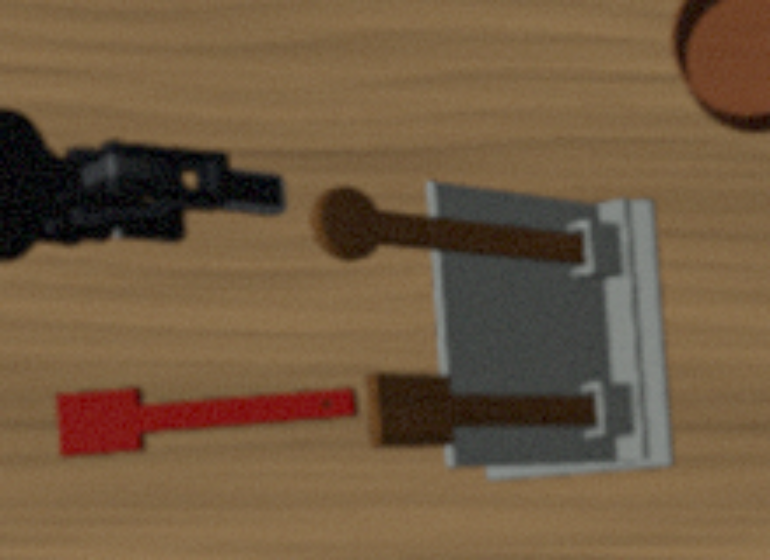

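View pics/side2.png

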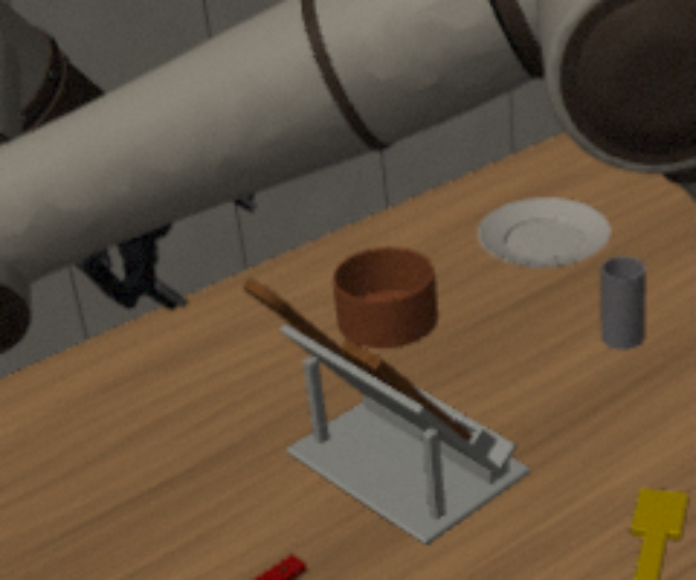

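Allowing for height, the fingers (tip at crop (283,190)) line up with the spoon head at (345,222). I go down and close.

>>> {"name": "jog_arm", "arguments": {"motion": [[0,0,0.72,0,0,0],[0,0,0.72,0,0,0],[0,0.04,0.72,0,0,0],[0,0,0.72,0,0,0],[0,0,0,0,0,0],[0,0,0,0,0,0]]}}

```text
clock: 6.4
position: [0.6148, 0.2959, 0.1811]
orientation: [-2.531, 0.001, -3.049]
force: [0.6, 0.7, -0.0]
width: 1.003
```

>>> {"name": "jog_arm", "arguments": {"motion": [[0,0,0,0,0,0],[0,0,0,0,0,0],[0,0,0,0,0,0],[0,0,0,0,0,0],[0,0,0,0,0,0],[0,0,0,0,0,0],[0,0,0,0,0,0],[0,0,0,0,0,0]], "hand": 0, "newtons": 40}}

```text
clock: 7.07
position: [0.6145, 0.2958, 0.1806]
orientation: [-2.531, 0.001, -3.049]
force: [0.6, 1.3, 1.0]
width: 0.108
```

```bash
python3 - <<'E'
from h import *
p,R=now(); print(p,bot.state()['clock'],bot.state()['width'])
T=GS-off*A
ro(R,Rg(),'res'); tr(R,T-p,'to grasp')
i,d=bot.snapshot("top"); cv2.imwrite("pics/top3.png",cv2.resize(i[80:240,0:220],None,fx=3.5,fy=3.5))
E
```

```text
[0.6145 0.2958 0.1806] 7.0667 0.10829682388438445
res rot rows 1 each [ 0.0034  0.0068 -0.0028]
to grasp trans rows 1 each [0.0237 0.0052 0.0325] total [0.0237 0.0052 0.0325]
```

View pics/top3.png

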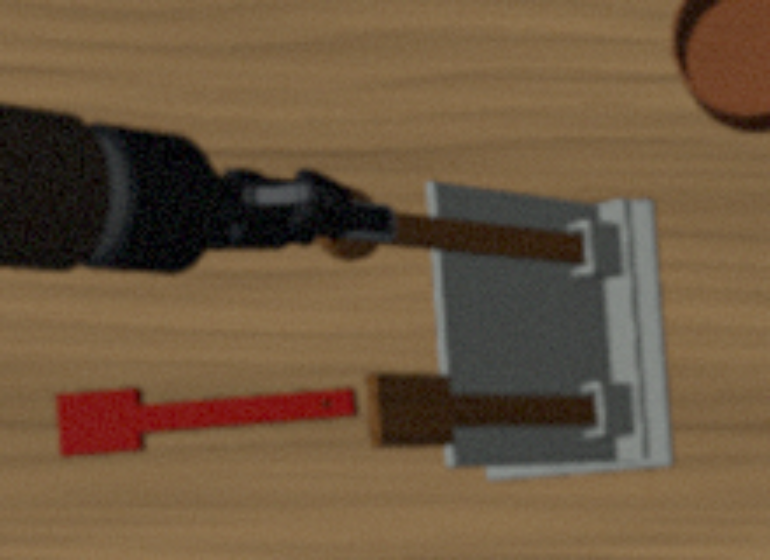

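Gripped: opening 0.108, about 9 mm, which matches the 10 mm wood. I draw it out along its axis.

>>> {"name": "jog_arm", "arguments": {"motion": [[0,0,-0.3,0,0,0],[0,0,-0.6,0,0,0],[0,0,-0.6,0,0,0],[0,0,-0.6,0,0,0],[0,0,-0.6,0,0,0],[0,0,-0.6,0,0,0],[0,0,-0.4,0,0,0],[0,0,0,0,0,0]]}}

```text
clock: 7.78
position: [0.6088, 0.3607, 0.2739]
orientation: [-2.533, 0.004, -3.048]
force: [0.3, 0.6, 0.2]
width: 0.111
```

```bash
python3 - <<'E'
from h import *
p,R=now(); print(p,bot.state()['clock'],bot.state()['width'])
tr(R,[0,-.2,.14],'clear')
ro(R,Rdown(-np.pi+th),'upright')
p2=p+[0,-.2,.14]; tr(Rdown(-np.pi+th),np.array([.556,-.2705,p2[2]])-p2,'over'); print(p2)
i,d=bot.snapshot("top"); cv2.imwrite("pics/top4.png",cv2.resize(i[80:240,0:220],None,fx=3.5,fy=3.5))
E
```

```text
[0.6088 0.3607 0.2739] 7.7833 0.1110283621227549
clear trans rows 9 each [ 0.0672 -0.9017 -0.0041] total [ 0.6051 -8.1151 -0.0365]
upright rot rows 7 each [-0.9962  0.0068 -0.0001]
over trans rows 15 each [ 0.2054 -0.9434 -0.    ] total [  3.0807 -14.1504  -0.    ]
[0.6088 0.1607 0.4139]
```

View pics/top4.png

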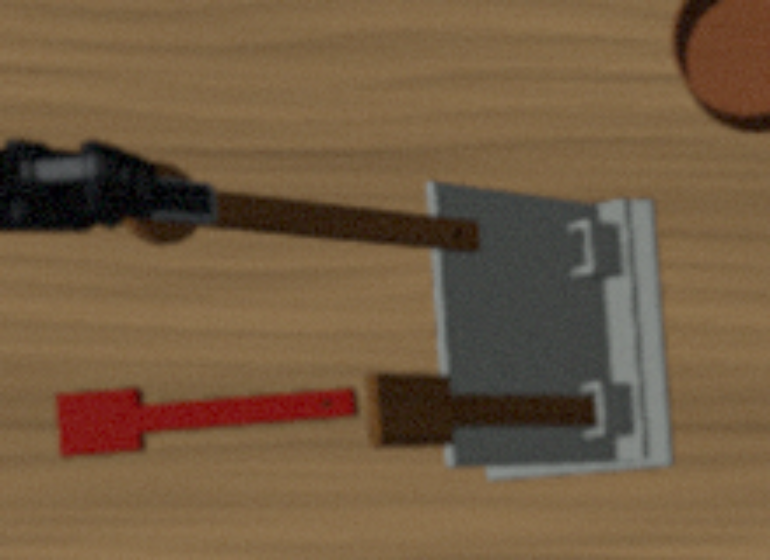

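The spoon is clear of the lip: head at crop (160,205), foot at (465,235) over the board. I move it off the board, stand it upright and carry it towards the tall tin.

>>> {"name": "jog_arm", "arguments": {"motion": [[0.07,-0.6,0,0,0,0],[0.07,-0.9,0,0,0,0],[0.07,-0.9,0,0,0,0],[0.07,-0.9,0,0,0,0],[0.07,-0.9,0,0,0,0],[0.07,-0.9,0,0,0,0],[0.07,-0.9,0,0,0,0],[0.07,-0.9,0,0,0,0],[0.05,-0.9,0,0,0,0],[0,-0.3,0,0,0,0],[0,0,0,-0.5,0,0],[0,0,0,-1,0,0],[0,0,0,-1,0,0],[0,0,0,-1,0,0],[0,0,0,-1,0,0],[0,0,0,-1,0,0],[0,0,0,-1,0,0],[0,0,0,-0.5,0,0],[0,0,0,0,0,0],[0,0,0,0,0,0]]}}

```text
clock: 9.5
position: [0.6083, 0.1578, 0.4102]
orientation: [-3.14, -0.001, -3.051]
force: [-0.2, 0.0, -0.8]
width: 0.109
```

>>> {"name": "jog_arm", "arguments": {"motion": [[0.1,-0.45,0,0,0,0],[0.2,-0.9,0,0,0,0],[0.2,-0.9,0,0,0,0],[0.2,-0.9,0,0,0,0],[0.2,-0.9,0,0,0,0],[0.2,-0.9,0,0,0,0],[0.2,-0.9,0,0,0,0],[0.2,-0.9,0,0,0,0],[0.2,-0.9,0,0,0,0],[0.2,-0.9,0,0,0,0],[0.2,-0.9,0,0,0,0],[0.2,-0.9,0,0,0,0],[0.2,-0.9,0,0,0,0],[0.2,-0.7,0,0,0,0],[0.1,-0.3,0,0,0,0],[0,0,0,0,0,0],[0,0,0,0,0,0],[0,0,0,0,0,0]]}}

```text
clock: 11.0
position: [0.5589, -0.2136, 0.4102]
orientation: [3.141, -0.001, -3.048]
force: [-0.2, -0.4, 0.1]
width: 0.113
```

```bash
python3 - <<'E'
from h import *
p,R=now(); print(p,bot.state()['clock'],bot.state()['width'],bot.state()['force'])
print('tooly',R[:,1],'z',R[:,2])
for n in("top","side"):
    i,d=bot.snapshot(n); cv2.imwrite(f"pics/{n}5.png",i); np.save(f"{n}5.npy",d)
# foot prediction
foot=p+off*-R[:,2]+.2*R[:,2]; print('pred foot',foot, 'px', project("top",foot),project("side",foot),'tin',project("side",[[.556,-.2705,.115]]))
E
```

```text
[ 0.5589 -0.2136  0.4102] 11.0 0.11337986220707416 [-0.2306 -0.4227  0.0804]
tooly [-0.0934  0.9956  0.0002] z [-0.0007  0.0001 -1.    ]
pred foot [ 0.5588 -0.2136  0.2289] px [[354.7091 170.3081]] [[315.6947 131.992 ]] tin [[326.9665 160.3229]]
```

View pics/side5.png

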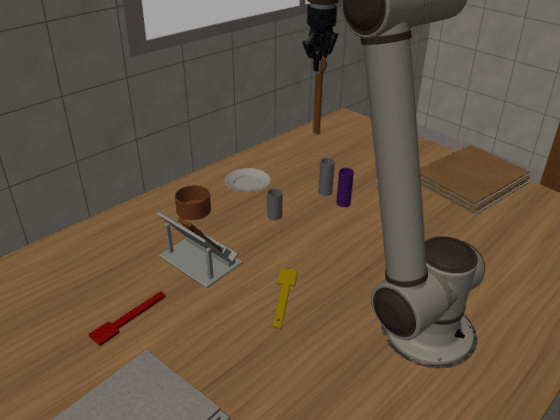

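View pics/top5.png

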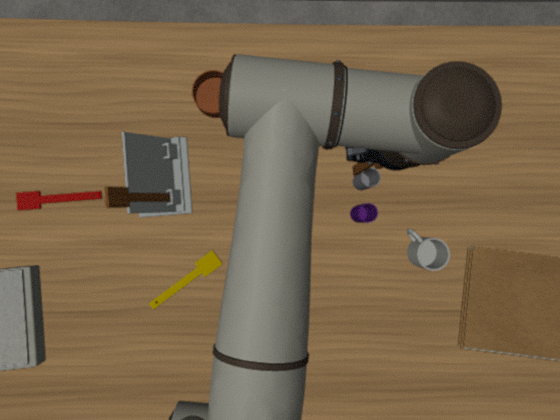

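The side view shows the spoon hanging from the gripper, foot at about (317,134), above and left of the tall tin's rim (327,160). The prediction of (316,132) agrees. I measure its axis from the side depth.

```bash
cat >> h.py <<'E'
def hang(img,d,p,box,n="side"):
    hsv=cv2.cvtColor(img,cv2.COLOR_BGR2HSV); m=(hsv[...,1]>110)&(hsv[...,0]<18)&(hsv[...,2]>40)
    b=np.zeros_like(m); b[box[1]:box[3],box[0]:box[2]]=True
    X,uv=cloud(n,d,m&b); k=np.hypot(X[:,0]-p[0],X[:,1]-p[1])<.06; X=X[k];uv=uv[k]
    print('px',len(X),uv.min(0),uv.max(0)); 
    for lo in np.arange(X[:,2].min(),X[:,2].max(),.02):
        q=X[(X[:,2]>=lo)&(X[:,2]<lo+.02)]
        if len(q)>2: print('  z %.3f'%(lo+.01),'mid',np.median(q,0)[:2],'uvx',)
    return X
E
python3 - <<'E'
from h import *
p,R=now()
X=hang(cv2.imread("pics/side5.png"),np.load("side5.npy"),p,(295,40,345,145))
print(p, X.min(0))
E
```

```text
px 475 [312  56] [326 134]
  z 0.234 mid [ 0.5511 -0.2096] uvx
  z 0.254 mid [ 0.5499 -0.2092] uvx
  z 0.274 mid [ 0.5536 -0.2093] uvx
  z 0.294 mid [ 0.5532 -0.2092] uvx
  z 0.314 mid [ 0.5537 -0.2084] uvx
  z 0.334 mid [ 0.5541 -0.2082] uvx
  z 0.354 mid [ 0.5536 -0.2075] uvx
  z 0.374 mid [ 0.5533 -0.2074] uvx
  z 0.394 mid [ 0.5556 -0.2084] uvx
  z 0.414 mid [ 0.5478 -0.2098] uvx
  z 0.434 mid [ 0.5405 -0.2086] uvx
  z 0.454 mid [ 0.5441 -0.2133] uvx
[ 0.5591 -0.2134  0.4105] [ 0.5332 -0.2302  0.2242]
```

>>> {"name": "jog_arm", "arguments": {"motion": [[0.05,-0.45,0,0,0,0],[0.05,-0.55,0,0,0,0],[0.05,-0.55,0,0,0,0],[0.03,-0.34,0,0,0,0],[0,0,0.5,0,0,0],[0,0,0.8,0,0,0],[0,0,0.8,0,0,0],[0,0,0.6,0,0,0],[0,0,0.2,0,0,0],[0,0,0,0,0,0],[0,0,0,0,0,0],[0,0,0,0,0,0]]}}

```text
clock: 12.1
position: [0.5594, -0.2719, 0.3254]
orientation: [-3.14, 0.003, -3.049]
force: [1.1, 0.7, 0.0]
width: 0.108
```

```bash
python3 - <<'E'
from h import *
p,R=now(); print(p,bot.state()['clock'],R[:,2])
i,d=bot.snapshot("side"); 
X=hang(i,d,p,(300,90,350,175)); print(X[:,2].min())
cv2.imwrite("pics/side6.png",cv2.resize(i[60:220,240:400],None,fx=3.6,fy=3.6))
i,d=bot.snapshot("top");cv2.imwrite("pics/top6.png",cv2.resize(i[100:260,280:440],None,fx=3.6,fy=3.6))
E
```

```text
[ 0.5594 -0.2719  0.3254] 12.1 [ 0.003  -0.0013 -1.    ]
px 383 [325  90] [337 170]
  z 0.094 mid [ 0.5345 -0.2805] uvx
  z 0.154 mid [ 0.5535 -0.269 ] uvx
  z 0.174 mid [ 0.555  -0.2686] uvx
  z 0.194 mid [ 0.5534 -0.2676] uvx
  z 0.214 mid [ 0.5532 -0.2668] uvx
  z 0.234 mid [ 0.5537 -0.2649] uvx
  z 0.254 mid [ 0.5554 -0.2655] uvx
  z 0.274 mid [ 0.5541 -0.2657] uvx
  z 0.294 mid [ 0.5547 -0.2666] uvx
  z 0.314 mid [ 0.5517 -0.2662] uvx
  z 0.334 mid [ 0.5438 -0.2681] uvx
  z 0.354 mid [ 0.5391 -0.2674] uvx
0.08442423347773717
```

View pics/side6.png

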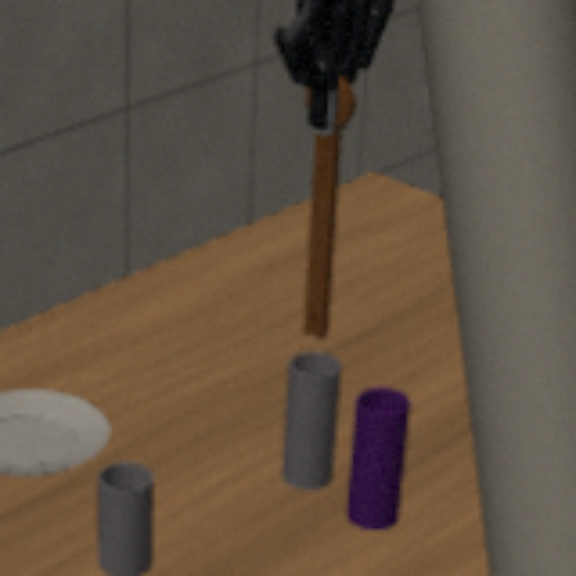

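View pics/top6.png

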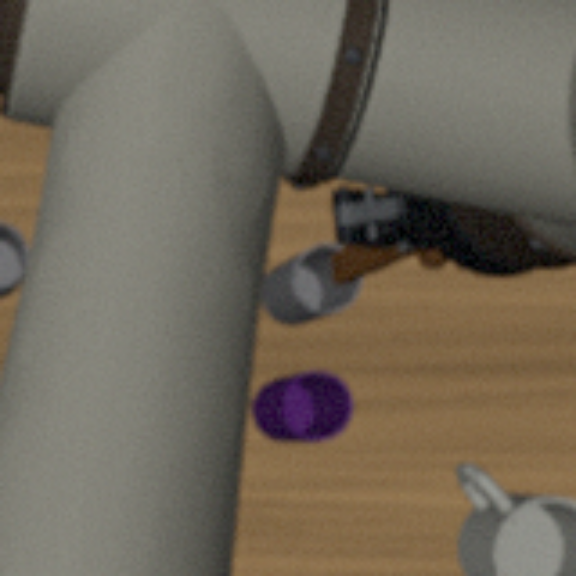

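Side view: the foot (crop (316,335)) is right above the rim centre (314,366), about 3 mm too far in -y. I correct that and lower.

>>> {"name": "jog_arm", "arguments": {"motion": [[0,0.1,0.3,0,0,0],[0,0,0.4,0,0,0],[0,0,0.4,0,0,0],[0,0,0.4,0,0,0],[0,0,0.4,0,0,0],[0,0,0.4,0,0,0],[0,0,0.4,0,0,0],[0,0,0.4,0,0,0],[0,0,0.4,0,0,0],[0,0,0.4,0,0,0],[0,0,0.3,0,0,0],[0,0,0.2,0,0,0],[0,0,0,0,0,0],[0,0,0,0,0,0]]}}

```text
clock: 13.37
position: [0.5585, -0.2686, 0.1916]
orientation: [-3.141, -0.0, -3.049]
force: [0.1, 0.9, 0.0]
width: 0.114
```

```bash
python3 - <<'E'
from h import *
p,R=now(); print(p,bot.state()['clock'],bot.state()['force'],bot.state()['width'])
i,d=bot.snapshot("side"); 
cv2.imwrite("pics/side7.png",cv2.resize(i[60:220,240:400],None,fx=3.6,fy=3.6))
X=hang(i,d,p,(300,90,350,175))
E
```

```text
[ 0.5585 -0.2686  0.1916] 13.3667 [0.0669 0.873  0.0338] 0.113745652389701
px 234 [315 109] [343 170]
  z 0.109 mid [ 0.5583 -0.2658] uvx
  z 0.129 mid [ 0.5537 -0.2656] uvx
  z 0.149 mid [ 0.5549 -0.2664] uvx
  z 0.169 mid [ 0.5528 -0.2658] uvx
  z 0.189 mid [ 0.5473 -0.2647] uvx
  z 0.209 mid [ 0.5422 -0.2647] uvx
  z 0.229 mid [ 0.5452 -0.2665] uvx
  z 0.249 mid [ 0.5512 -0.2473] uvx
```

View pics/side7.png

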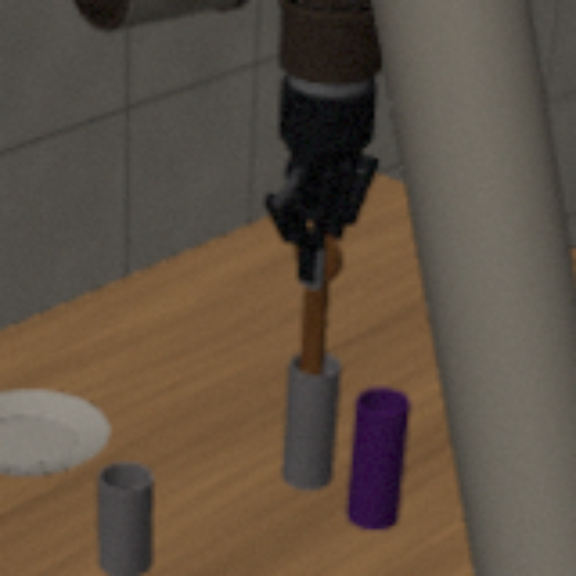

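The spoon is inside the tin, which stands undisturbed, and the foot is about 6 mm above the floor. I lower the last bit gently.

>>> {"name": "jog_arm", "arguments": {"motion": [[0,0,0.05,0,0,0],[0,0,0.05,0,0,0],[0,0,0.05,0,0,0],[0,0,0,0,0,0],[0,0,0,0,0,0]]}}

```text
clock: 13.83
position: [0.5587, -0.2688, 0.1877]
orientation: [-3.141, 0.001, -3.049]
force: [0.5, 0.1, 3.4]
width: 0.112
```

Contact at 3.4 N, so the foot is on the floor. I release and rise.

>>> {"name": "jog_arm", "arguments": {"motion": [[0,0,0,0,0,0],[0,0,0,0,0,0],[0,0,0,0,0,0],[0,0,0,0,0,0],[0,0,0,0,0,0],[0,0,0,0,0,0]], "hand": 0.6}}

```text
clock: 14.33
position: [0.5583, -0.2686, 0.1869]
orientation: [3.141, -0.0, -3.049]
force: [-0.1, 0.0, -0.4]
width: 0.599
```

>>> {"name": "jog_arm", "arguments": {"motion": [[0,0,-0.3,0,0,0],[0,0,-0.6,0,0,0],[0,0,-0.8,0,0,0],[0,0,-0.8,0,0,0],[0,0,-0.8,0,0,0],[0,0,-0.7,0,0,0],[0,0,0,0,0,0],[0,0,0,0,0,0]]}}

```text
clock: 15.0
position: [0.5589, -0.2687, 0.3092]
orientation: [-3.14, 0.004, -3.049]
force: [0.4, -0.3, -0.9]
width: 0.601
```

```bash
cat >> h.py <<'E'
Xt=lambda: None
TOPP=np.array([.5046,.2942,.1977]) # set below
E
python3 - <<'E'
from h import *
p,R=now(); print(p,bot.state()['clock'],bot.state()['width'])
i,d=bot.snapshot("side"); cv2.imwrite("pics/side8.png",cv2.resize(i[60:220,240:400],None,fx=3.6,fy=3.6))
top=np.array([.505,.2931,.1977]); G=top-.020*A-.005*N; T=G-off*A; print('G',G,'T',T)
pre=T+.09*A+.03*N*0; R1=Rdown(-np.pi+th)
tr(R1,[0,0,.36-p[2]],'up')
v=[pre[0],pre[1],.36]-np.array([p[0],p[1],.36]); tr(R1,v,'over'); ro(R1,Rg()); print(pre)
E
```

```text
[ 0.5589 -0.2687  0.3092] 15.0 0.6006508791832676
G [0.5057 0.2858 0.1784] T [0.5067 0.2751 0.1631]
up trans rows 2 each [-0.      0.     -0.8459] total [-0.      0.     -1.6918]
over trans rows 20 each [0.0029 0.9965 0.    ] total [ 0.0578 19.9303  0.    ]
 rot rows 8 each [0.875 0.    0.   ]
[0.5019 0.3265 0.2369]
```

View pics/side8.png

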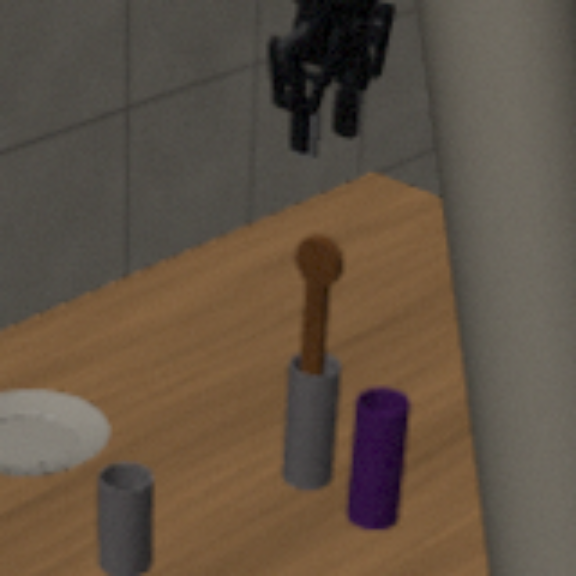

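The spoon stands in the tall tin: head at crop (320,260), tin upright. Now the spatula.

>>> {"name": "jog_arm", "arguments": {"motion": [[0,0,-0.8,0,0,0],[0,0.5,-0.9,0,0,0],[0,0.9,0,0,0,0],[0,1,0,0,0,0],[0,1,0,0,0,0],[0,1,0,0,0,0],[0,1,0,0,0,0],[0,1,0,0,0,0],[0,1,0,0,0,0],[0,1,0,0,0,0],[0,1,0,0,0,0],[0,1,0,0,0,0],[0,1,0,0,0,0],[0,1,0,0,0,0],[0,1,0,0,0,0],[0,1,0,0,0,0],[0,1,0,0,0,0],[0,1,0,0,0,0],[0,1,0,0,0,0],[0,1,0,0,0,0]], "hand": 1}}

```text
clock: 16.72
position: [0.5066, 0.2823, 0.3566]
orientation: [-3.14, -0.002, -3.049]
force: [0.3, 0.1, -0.5]
width: 0.999
```

>>> {"name": "jog_arm", "arguments": {"motion": [[0,1,0,0,0,0],[0,0.5,0,0,0,0],[0,0,0,0.875,0,0],[0,0,0,0.875,0,0],[0,0,0,0.875,0,0],[0,0,0,0.875,0,0],[0,0,0,0.875,0,0],[0,0,0,0.875,0,0],[0,0,0,0.875,0,0],[0,0,0,0.875,0,0],[0,0,0,0,0,0],[0,0,0,0,0,0],[0,0,0,0,0,0]]}}

```text
clock: 17.8
position: [0.5035, 0.3255, 0.3581]
orientation: [-2.532, -0.0, -3.05]
force: [-1.2, -0.4, 0.5]
width: 1.002
```

```bash
python3 - <<'E'
from h import *
p,R=now(); print(p,bot.state()['clock'],bot.state()['joint_positions'])
T=np.array([.5067,.2751,.1631]); ro(R,Rg()); tr(R,T-p)
i,d=bot.snapshot("top"); cv2.imwrite("pics/top9.png",i)
for r in bot.masks_of("top","spatula"):
    X,uv=cloud("top",d,r['pixels']); print(r['confidence'],uv.mean(0),np.median(X,0),X.max(0))
E
```

```text
[0.5035 0.3255 0.3581] 17.8 [ 1.0093  0.4739  0.1958  0.3639 -1.7846 -2.5006]
 rot rows 1 each [ 0.0155 -0.0061 -0.0063]
 trans rows 7 each [0.0067 0.3342 0.8989] total [0.0472 2.3395 6.2926]
0.92 [190.8388 275.8843] [0.3317 0.1352 0.009 ] [0.3831 0.2456 0.0171]
0.74 [ 57.6204 198.9636] [0.5105 0.4746 0.0091] [0.5287 0.5676 0.0168]
0.73 [129.3192 196.6335] [0.508  0.2664 0.1587] [0.5277 0.2995 0.1982]
```

View pics/top9.png

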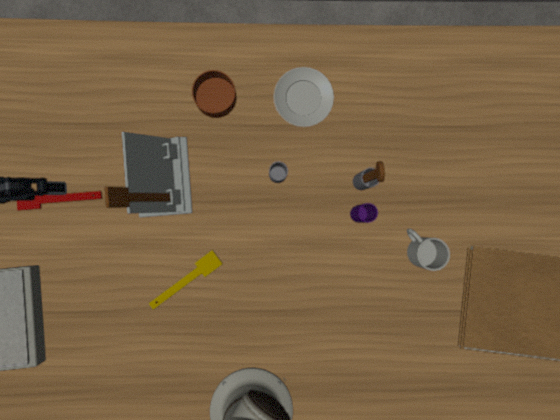

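The spatula still lies at (130,197), with the gripper fingers at (50,187). I shift sideways, then down its axis.

>>> {"name": "jog_arm", "arguments": {"motion": [[0,0.6,0,0,0,0],[0,0.6,0,0,0,0],[0,0.6,0,0,0,0],[0.05,0.54,0,0,0,0],[0,0,0.7,0,0,0],[0,0,0.8,0,0,0],[0,0,0.8,0,0,0],[0,0,0.7,0,0,0],[0,0,0.3,0,0,0],[0,0,0,0,0,0],[0,0,0,0,0,0]]}}

```text
clock: 18.82
position: [0.502, 0.3273, 0.2367]
orientation: [-2.53, 0.0, -3.049]
force: [0.2, 0.9, 0.6]
width: 0.997
```

```bash
python3 - <<'E'
from h import *
p,R=now(); print(p,bot.state()['clock'])
T=np.array([.5067,.2751,.1631]); ro(R,Rg()); tr(R,T-p)
E
```

```text
[0.502  0.3273 0.2367] 18.8167
 rot rows 1 each [-0.0067  0.0063  0.0016]
 trans rows 4 each [ 0.002  -0.0057  0.7528] total [ 0.008  -0.0227  3.0112]
```

>>> {"name": "jog_arm", "arguments": {"motion": [[0,0,0.6,0,0,0],[0,0,0.8,0,0,0],[0,-0.02,0.8,0,0,0],[0,0,0.5,0,0,0],[0,0,0.3,0,0,0],[0,0,0,0,0,0],[0,0,0,0,0,0]]}}

```text
clock: 19.4
position: [0.5073, 0.2758, 0.1642]
orientation: [-2.532, 0.002, -3.048]
force: [0.7, 1.1, 0.0]
width: 0.997
```

>>> {"name": "jog_arm", "arguments": {"motion": [[0,0,0,0,0,0],[0,0,0,0,0,0],[0,0,0,0,0,0],[0,0,0,0,0,0],[0,0,0,0,0,0],[0,0,0,0,0,0],[0,0,0,0,0,0],[0,0,0,0,0,0]], "hand": 0, "newtons": 40}}

```text
clock: 20.07
position: [0.5067, 0.2747, 0.1634]
orientation: [-2.531, 0.0, -3.049]
force: [0.2, 0.4, 0.9]
width: 0.117
```

>>> {"name": "jog_arm", "arguments": {"motion": [[0,0,-0.3,0,0,0],[0,0,-0.6,0,0,0],[0,0,-0.6,0,0,0],[0,0,-0.6,0,0,0],[0,0,-0.6,0,0,0],[0,0,-0.6,0,0,0],[0,0,-0.4,0,0,0],[0,0,0,0,0,0]]}}

```text
clock: 20.73
position: [0.5012, 0.3398, 0.2568]
orientation: [-2.533, 0.004, -3.048]
force: [0.5, -0.3, 0.5]
width: 0.109
```

```bash
python3 - <<'E'
from h import *
p,R=now(); print(p,bot.state()['clock'],bot.state()['width'])
i,d=bot.snapshot("top"); cv2.imwrite("pics/top10.png",cv2.resize(i[80:240,0:220],None,fx=3.5,fy=3.5))
R1=Rdown(-np.pi+th)
# after lifting along tool -y by 8.1 units
p2=p-R[:,1]*.03*8.1; print(p2); tr(R1,np.array([.5732,-.0615,p2[2]])-p2,'over')
E
```

```text
[0.5012 0.3398 0.2568] 20.7333 0.10918308719177795
[0.5194 0.1412 0.3957]
over trans rows 7 each [-0.1659 -0.9848 -0.    ] total [-1.1611 -6.8935 -0.    ]
```

View pics/top10.png

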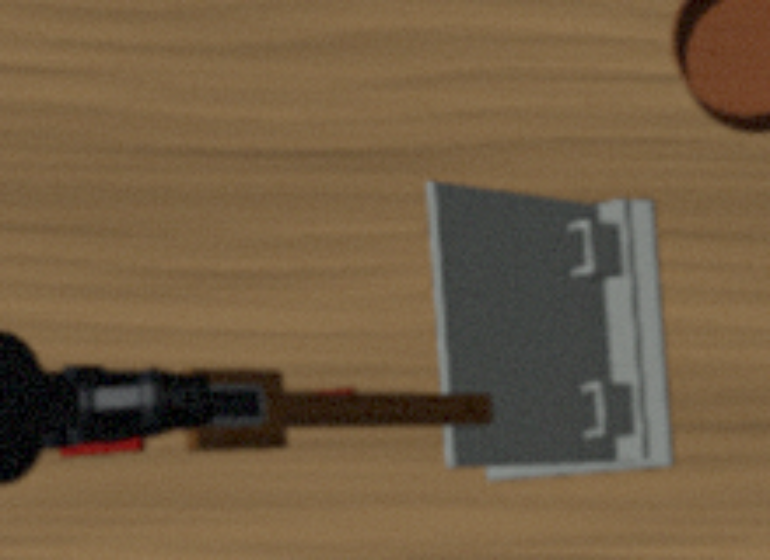

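The spatula is drawn out cleanly, foot at crop (480,408) over the board. I repeat the same carry to the short tin.

>>> {"name": "jog_arm", "arguments": {"motion": [[0,-0.6,0,0,0,0],[0,-0.9,0,0,0,0],[0,-0.9,0,0,0,0],[0,-0.9,0,0,0,0],[0,-0.9,0,0,0,0],[0,-0.9,0,0,0,0],[0,-0.9,0,0,0,0],[0,-0.9,0,0,0,0],[0,-0.9,0,0,0,0],[0,-0.3,0,0,0,0],[0,0,0,-0.5,0,0],[0,0,0,-1,0,0],[0,0,0,-1,0,0],[0,0,0,-1,0,0],[0,0,0,-1,0,0],[0,0,0,-1,0,0],[0,0,0,-1,0,0],[0,0,0,-0.5,0,0],[0,0,0,0,0,0]]}}

```text
clock: 22.37
position: [0.5188, 0.1379, 0.3941]
orientation: [3.14, 0.001, -3.053]
force: [-0.4, -0.1, -0.5]
width: 0.111
```

>>> {"name": "jog_arm", "arguments": {"motion": [[-0.1,-0.5,0,0,0,0],[-0.2,-0.9,0,0,0,0],[-0.2,-0.9,0,0,0,0],[-0.2,-0.9,0,0,0,0],[-0.2,-0.9,0,0,0,0],[-0.16,-0.9,0,0,0,0],[-0.1,-0.9,0,0,0,0],[0,-0.6,0.2,0,0,0],[0,-0.3,0.4,0,0,0],[0,0,0.8,0,0,0],[0,0,0.8,0,0,0],[0,0,0.4,0,0,0],[0,0,0.2,0,0,0],[0,0,0,0,0,0],[0,0,0,0,0,0],[0,0,0,0,0,0]]}}

```text
clock: 23.7
position: [0.5731, -0.06, 0.3107]
orientation: [-3.141, 0.002, -3.049]
force: [-0.5, 0.2, -0.1]
width: 0.11
```

```bash
python3 - <<'E'
from h import *
p,R=now(); print(p,bot.state()['clock'],R[:,2])
i,d=bot.snapshot("side"); 
cv2.imwrite("pics/side11.png",cv2.resize(i[60:240,190:370],None,fx=3.3,fy=3.3))
X=hang(i,d,p,(240,60,310,200)); print(X[:,2].min())
XX,_=cloud("side",d,d>0)
for nm,xy,h in(("tall",(.556,-.27),.115),("short",(.573,-.061),.085)):
    k=(np.hypot(XX[:,0]-xy[0],XX[:,1]-xy[1])<.035)&(abs(XX[:,2]-h)<.006); P=XX[k]
    q=np.linalg.lstsq(np.c_[2*P[:,:2],np.ones(len(P))],(P[:,:2]**2).sum(1),rcond=None)[0]; print(nm,len(P),q[:2],np.sqrt(q[2]+q[0]**2+q[1]**2))
i,d=bot.snapshot("top"); cv2.imwrite("pics/top11.png",cv2.resize(i[80:260,190:370],None,fx=3.3,fy=3.3))
E
```

```text
[ 0.5731 -0.06    0.3107] 23.7 [ 0.002  -0.0005 -1.    ]
px 465 [268 107] [282 198]
  z 0.157 mid [ 0.5649 -0.0558] uvx
  z 0.177 mid [ 0.565  -0.0569] uvx
  z 0.197 mid [ 0.5655 -0.0571] uvx
  z 0.217 mid [ 0.5657 -0.0561] uvx
  z 0.237 mid [ 0.5659 -0.0566] uvx
  z 0.257 mid [ 0.5656 -0.0563] uvx
  z 0.277 mid [ 0.5674 -0.0552] uvx
  z 0.297 mid [ 0.5659 -0.0551] uvx
  z 0.317 mid [ 0.5523 -0.056 ] uvx
  z 0.337 mid [ 0.5531 -0.057 ] uvx
  z 0.357 mid [ 0.5583 -0.0596] uvx
0.06699843678011648
tall 66 [ 0.5518 -0.2697] 0.01818601083467289
short 73 [ 0.5705 -0.0611] 0.02128323785916337
```

View pics/side11.png

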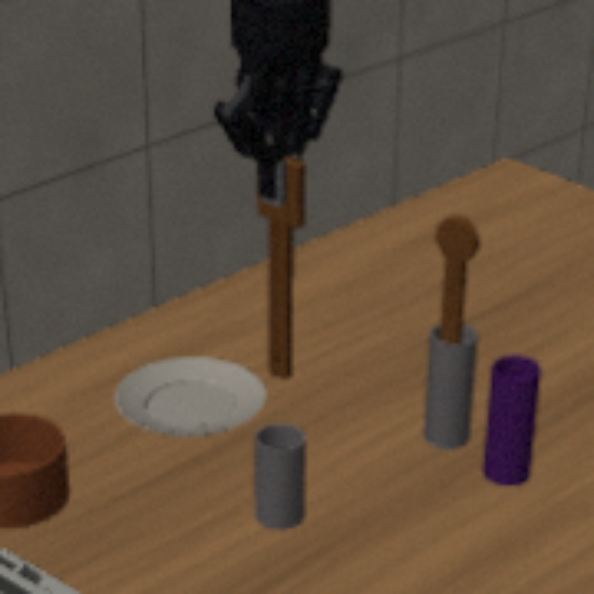

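View pics/top11.png

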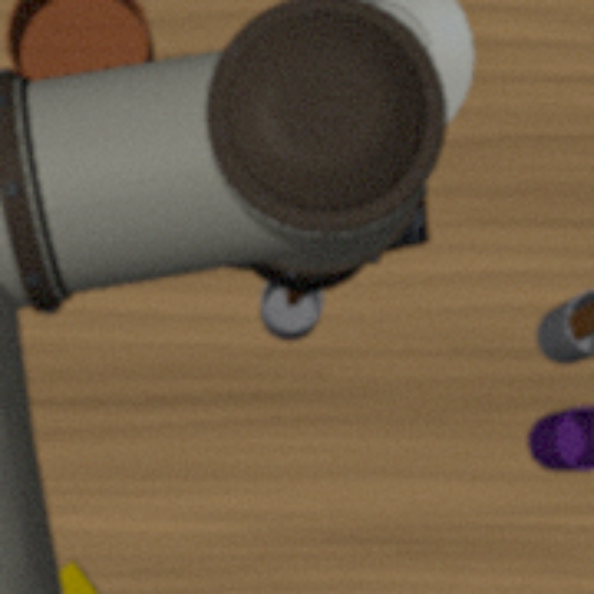

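The spatula hangs straight: foot at crop (281,376) above the short tin's rim centre (280,440), needing about 2.5 mm in +x. The spoon stands behind it. I correct and lower.

>>> {"name": "jog_arm", "arguments": {"motion": [[-0.08,0,0.3,0,0,0],[0,0,0.4,0,0,0],[0,0,0.4,0,0,0],[0,0,0.4,0,0,0],[0,0,0.4,0,0,0],[0,0,0.4,0,0,0],[0,0,0.4,0,0,0],[0,0,0.4,0,0,0],[0,0,0.4,0,0,0],[0,0,0.4,0,0,0],[0,0,0.3,0,0,0],[0,0,0.2,0,0,0],[0,0,0.15,0,0,0],[0,0,0,0,0,0],[0,0,0,0,0,0]]}}

```text
clock: 25.05
position: [0.5752, -0.06, 0.1734]
orientation: [-3.141, 0.0, -3.049]
force: [0.8, -0.4, -0.4]
width: 0.112
```

>>> {"name": "jog_arm", "arguments": {"motion": [[0,0,0.05,0,0,0],[0,0,0.05,0,0,0],[0,0,0.05,0,0,0],[0,0,0.05,0,0,0],[0,0,0,0,0,0],[0,0,0,0,0,0]]}}

```text
clock: 25.55
position: [0.5749, -0.06, 0.1671]
orientation: [-3.142, -0.0, -3.049]
force: [0.4, 0.5, -0.7]
width: 0.111
```

```bash
python3 - <<'E'
from h import *
i,d=bot.snapshot("side"); 
cv2.imwrite("pics/side12.png",cv2.resize(i[60:240,190:370],None,fx=3.3,fy=3.3))
E
```

```text
(no output)
```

View pics/side12.png

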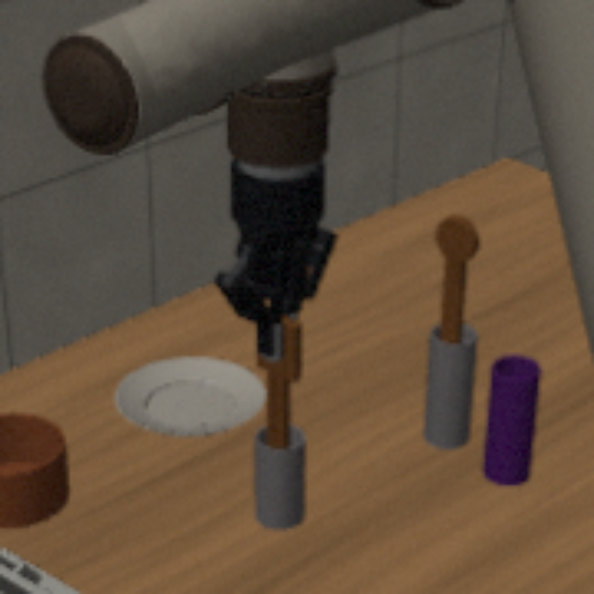

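The spatula is inside the short tin with no contact yet, so I creep on.

>>> {"name": "jog_arm", "arguments": {"motion": [[0,0,0.05,0,0,0],[0,0,0.04,0,0,0],[0,0,0,0,0,0],[0,0,0,0,0,0]]}}

```text
clock: 25.93
position: [0.5756, -0.0601, 0.1668]
orientation: [-3.141, 0.002, -3.048]
force: [-1.9, 1.1, 8.1]
width: 0.114
```

Contact at 8 N, so the foot is on the floor. I release and rise.

>>> {"name": "jog_arm", "arguments": {"motion": [[0,0,-0.03,0,0,0],[0,0,0,0,0,0],[0,0,0,0,0,0]]}}

```text
clock: 26.18
position: [0.5755, -0.0601, 0.1668]
orientation: [-3.141, 0.002, -3.049]
force: [-1.4, -0.1, 6.7]
width: 0.111
```

>>> {"name": "jog_arm", "arguments": {"motion": [[0,0,0,0,0,0],[0,0,0,0,0,0],[0,0,0,0,0,0],[0,0,0,0,0,0],[0,0,0,0,0,0],[0,0,0,0,0,0]], "hand": 0.6}}

```text
clock: 26.68
position: [0.5748, -0.06, 0.165]
orientation: [3.142, -0.0, -3.049]
force: [1.0, 0.4, 1.3]
width: 0.602
```

>>> {"name": "jog_arm", "arguments": {"motion": [[0,0,-0.3,0,0,0],[0,0,-0.6,0,0,0],[0,0,-0.8,0,0,0],[0,0,-0.8,0,0,0],[0,0,-0.8,0,0,0],[0,0,-0.8,0,0,0],[0,0,-0.8,0,0,0],[0,0.8,0,0,0,0],[0,0.8,0,0,0,0],[0,0.8,0,0,0,0],[0,0.8,0,0,0,0],[0,0.8,0,0,0,0],[0,0.8,0,0,0,0],[0,0,0,0,0,0],[0,0,0,0,0,0],[0,0,0,0,0,0]]}}

```text
clock: 28.02
position: [0.5616, 0.0832, 0.3128]
orientation: [-3.141, 0.0, -3.049]
force: [0.1, -1.1, -0.0]
width: 0.601
```

```bash
python3 - <<'E'
from h import *
print(bot.state()['clock'],bot.state()['force'])
for n in("side","top"):
    i,d=bot.snapshot(n); cv2.imwrite(f"pics/{n}13.png",i)
    XX,_=cloud(n,d,d>0)
    for nm,xy,h in(("tall",(.556,-.27),.115),("short",(.573,-.061),.085)):
        K=(np.hypot(XX[:,0]-xy[0],XX[:,1]-xy[1])<.07)
        k=K&(np.hypot(XX[:,0]-xy[0],XX[:,1]-xy[1])<.035)&(abs(XX[:,2]-h)<.006); P=XX[k]
        q=np.linalg.lstsq(np.c_[2*P[:,:2],np.ones(len(P))],(P[:,:2]**2).sum(1),rcond=None)[0]
        U=XX[K&(XX[:,2]>h+.01)]; hi=U[U[:,2]>U[:,2].max()-.03]; lo=U[U[:,2]<U[:,2].min()+.03]
        print(n,nm,q[:2],'ztop',U[:,2].max(),'lean',np.median(hi,0)-np.median(lo,0))
E
```

```text
28.0167 [ 0.0639 -1.1362 -0.0185]
side tall [ 0.5524 -0.2706] ztop 0.2339250297555683 lean [-0.0014  0.0021  0.0784]
side short [ 0.5693 -0.0606] ztop 0.20683885600762675 lean [-0.0012  0.0003  0.0829]
top tall [ 0.5576 -0.2698] ztop 0.2355936456992295 lean [-0.     -0.0024  0.0859]
top short [ 0.5745 -0.062 ] ztop 0.20599500275326918 lean [ 0.0014 -0.0045  0.0875]
```

View pics/side13.png

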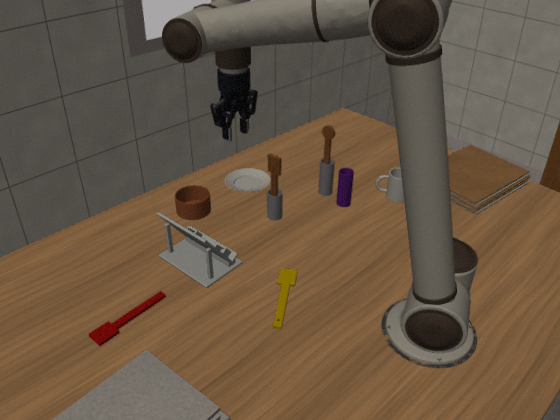

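View pics/top13.png

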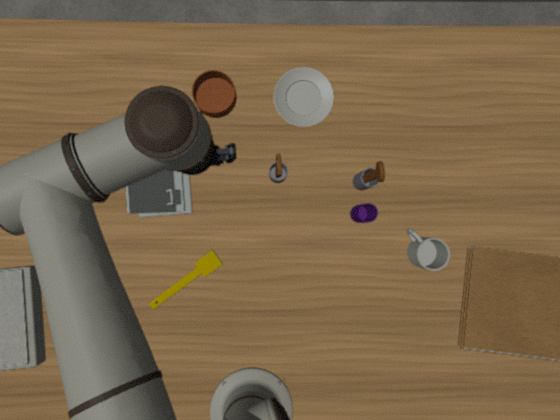

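Both stand nearly upright: spoon at side (327,150), spatula at (275,178). The tins have not moved by more than about 2 mm and the bystanders are unchanged. Tops at about 0.235 m and 0.206 m fit feet on the tin floors. I hand in.

```bash
python3 -c "
from workcell import bot
print(bot.job_done())"
```

```text
the job is handed in; nothing more can be done
None
```

The spoon now stands handle-down in the tall grey tin and the brown spatula in the short tin. I handed the job in at about 28 s; no verdict is reported.

I gripped each utensil by its head across the 10 mm thickness and drew it about 110 mm out along its own axis. I then stood it upright, lowered it until the foot touched the tin floor (3.4 N for the spoon, 8 N for the spatula), and only then opened the gripper.

**Last checks:**
- **Seating:** the utensil tops measured 0.235 m and 0.206 m high. The expected heights are 0.234 m and 0.204 m, so both feet are on the floors.
- **Lean:** both lean by only 1–3 degrees.
- **Tins:** both tins stand upright, within about 2 mm of where they started.
- **Bystanders:** the mug, plate and cake tin look unmoved in the pictures.
- **Gripper:** it is well clear of everything.

**Disagreements:** the two cameras disagreed by 4–5 mm in x on the tins' positions, so I set the final alignment relative to the tin within the side picture. No checks failed.

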